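# Spring open the wide sample analyser

### The job

Two sample analysers stand on the lab bench, one wide and one narrow. On the wide one, press the release tab at the front down with a fingertip so that its lid springs up, then push the lid all the way back until it is fully open, and leave it there with the hand clear. Pick nothing up: leave the vial in its well, the narrow analyser shut, and the things standing around where they are.

Things in the scene. Friction and masses are not known exactly. Their poses are not given: they have to be found in the camera images.
- wide: the WIDE analyser, the one to open: white housing 130 mm wide (y), 110 deep (x), 55 high, blue key strips beside its grey lid, fixed to the bench. Origin: centre of its underside; z up, -x is the front with the black release tab, the lid hinge is at +x. Shut, the lid (90 wide, 95 long, 12 thick) spans x -50 to +45, z 56 to 68 mm.
- wide_lid (a joint): angle of the wide analyser's lid, rad: 0 shut and latched, 1.75 fully open against its stop, leaning slightly back past upright. Once unlatched a spring lifts it to about 0.85 to 1.05 by itself within a second; beyond that the stiff hinge leaves it wherever it is pushed to, and pushing its free edge takes 1 N or so. It cannot be lifted while latched.
- wide_tab (a joint): angle of the wide analyser's release tab, rad: 0 at rest (pad level), growing as the pad is pressed down; the catch lets go at about 0.17 (pad centre 4 mm down), the stop is at 0.34 (8 mm down). A spring brings it back; at the pad centre it takes about 1 N to start and 4 to 5 N at the stop.
- wide_tab_pad (a point): the spot to press on the wide analyser's tab: middle of the level pad (44 mm wide, 42 long, top at z 46 mm), at x -84 mm of the analyser, 24 mm in front of the tab's axis; moves with the tab. Behind the pad its upright catch (x -60 to -46 mm, up to z 73 mm) hooks over the lid's front edge.
- wide_hinge (a point): middle of the hinge axis of the wide analyser's lid, which runs along the analyser's y at x +45, z 62 mm; fixed to the housing.
- wide_lid_edge (a point): middle of the free front edge of the wide analyser's lid, at its underside, 95 mm from the hinge; moves with the lid (its z tells how high the edge has lifted).
- narrow: the NARROW analyser, to be left shut: white housing 80 mm wide (y), 110 deep (x), 55 high, blue key strips beside its grey lid, fixed to the bench. Origin: centre of its underside; z up, -x is the front with the black release tab, the lid hinge is at +x. Shut, the lid (48 wide, 95 long, 12 thick) spans x -50 to +45, z 56 to 68 mm.
- narrow_lid (a joint): angle of the narrow analyser's lid, rad: 0 shut; it must stay shut.
- vial_mid (a point): loose glass vial with white cap, 25 mm across and 42 mm tall, upright in the wide analyser's well under the lid, its cap 3 mm below the rim; the point is its centre, half-way up.
- spare_mid (a point): loose glass vial with white cap, 27 mm across and 65 mm tall, standing on the bench between and towards the back of the analysers; the point is its centre, half-way up.
- beaker: loose small glass beaker, 60 mm across and 75 mm tall, standing in front between the analysers; origin at the centre of its underside.
- bottle: loose white plastic bottle, 54 mm across and 130 mm tall, standing to the left; origin at the centre of its underside.
- jar: loose amber jar with black cap, 64 mm across and 70 mm tall, standing to the right; origin at the centre of its underside.

How it is judged:
On the way, in this order (a step that is already met when the one before it is completed fails the run):
1. the release tab of the wide analyser is pressed (value of joint wide_tab above 0.12 rad).
2. its lid has sprung up (value of joint wide_lid above 0.5 rad), for 0.1 s.
3. its lid is pushed fully open (value of joint wide_lid above 1.62 rad), for 0.2 s.
At the end, for the whole second after the job is handed in: The wide analyser's lid stands still, fully open (joint beyond 1.62 of 1.75 rad), its tab back at rest (below 0.06 rad); the narrow analyser's lid is shut (below 0.08 rad); the vial in the well is within 12 mm, and the spare vial, beaker, bottle and jar within 25 mm, of where they started (value of joint wide_lid above 1.62 rad and velocity of joint wide_lid between -0.05 and 0.05 rad/s and value of joint wide_tab below 0.06 rad and value of joint narrow_lid below 0.08 rad and distance of vial_mid from where it was at the start of the episode below 0.012 m and distance of each of spare_mid, beaker, bottle, jar from where it was at the start of the episode below 0.025 m); the robot touches nothing.
It fails at once if the narrow analyser is opened (value of joint narrow_lid above 0.08 rad).
It fails at once if the vial is lifted or shifted in its well (over 12 mm) (distance of vial_mid from where it was at the start of the episode above 0.012 m).
It fails at once if the spare vial, beaker, bottle or jar is lifted, carried or shoved (over 25 mm) (distance of any of spare_mid, beaker, bottle, jar from where it was at the start of the episode above 0.025 m).
It also fails if it takes over 42 s, if anything falls off the work surface, if the arm or the gripper's body presses on something with over 40 N, if the wrist force passes 120 N, or if a joint passes its speed limit or range.

### The arm

A 6-joint arm with a two-finger parallel gripper is mounted at the origin on the work surface. World frame = base frame: x ahead of the robot, y to its left, z up, the work surface at z = 0. Lengths are in m, angles in rad, forces in N, time in s.
With the tool pointing down it reaches from about 0.35 to 0.925 m from the base axis. Payload 6.4 kg.
Tool frame: the origin (TCP) lies between the finger pads; the fingertips stand 19 mm ahead of it and the grasp point (between the pads) is the TCP (r.tip_extent is the distance from the TCP to the fingertips, in m); z points along the fingers, y is the direction in which the jaws open and shut (so a half turn about z gives the same grasp; the last joint's range is limited). The gripper opens to 94 mm and grips with 3 to 60 N. Pads are 16 mm wide; open, the fingers measure 119 mm over their backs; the gripper's body (75 mm by 177 mm) begins 78 mm behind the grasp point.
Start: joints at [-1.477, 0.245, 1.558, -0, 1.339, -0.174], TCP at [0.172, -0.627, 0.224] pointing down, gripper open.
Joint ranges: [-3.13, 3.13], [-1.02, 2.26], [0.13, 2.54], [-0.95, 4.09], [0.21, 2.88], [-2.74, 2.74]. Speed limits (rad/s): [2.57, 2.57, 3.14, 3.14, 3.14, 3.14].

### API

Orientations are given as [roll, pitch, yaw] about the fixed x, y, z axes, in that order (R = Rz(yaw) Ry(pitch) Rx(roll)).
In Python, from station import r gives the robot as it stands.
- The arm moves only by the tool play_rows, never from a script. Its argument "motion" is a list of rows, each a list of 7 numbers: the turn, a rotation vector about the tool's x, y, z in degrees, then the shift along the tool's x, y, z in m, then the finger opening in m, from 0 to 0.094. A call has 1 to 8 rows; each row is the pose to reach, as a shift and turn from the pose commanded when the call began, along the tool's axes at that moment; what a row does not reach only later rows make up. A row lasts 1/10 s, in which the tool goes at most 50 mm and 8.59 degrees, less where a joint would pass 70% of its speed; a pose out of reach is approached as far as the arm can. A call with a gripper value outside its range is refused whole. The fingers move at their own pace and stop on an object; "force" is the grip in N (left out, the last holds). Time passes only in rows, so rows that repeat a pose let the fingers close. It gives the time, the measured TCP pose, the force and the opening at its end, in the units of the state.
- r.read_state(): the state, without advancing time (a new reading comes with each control period).
- r.snapshot(name): name is "scene" or "top"; returns a dict with "image" (420x560x3 uint8, red, green, blue), "range_z" (420x560 float32, m along the optical axis (not along the pixel's ray), 0 where there is no reading), "fx", "fy", "cx", "cy" (pixels), "rvec" (rotation vector, rad) and "tvec" (3), from world to camera coordinates, as OpenCV has them. Camera axes: x right, y down, z forward; pixel columns grow to the right and rows downward; lengths in m; the calibration is good to about 2 mm. A picture is of the moment at which its call begins.
- r.job_done(): hands the job in, once; it reports no verdict.
The state is a dict: "time_s": time; "qpos": joint angles; "joint_velocities": joint speeds; "joint_torque": joint torques, N m; "tool_pos": TCP position; "ee_rot": TCP orientation; "force": force on the tool from outside, world axes, zero at the start; "ft_torque": the same for the moment, N m; "opening": finger opening in m.
Only numpy, scipy, OpenCV 4.12 (cv2) and the standard library are available. Lean on these libraries where they do the work, as an engineer would, in place of code of your own. Each camera call takes 0.05 s, during which the arm holds its last target. There are 200 camera calls.

## Working session

There is one attempt and no reset: what is moved stays moved. The work goes in short steps, Python scripts to look and compute and a tool call to move; the robot and the scene stay as the last step left them, time stands still between calls to the robot, and variables do not carry over. Pictures are saved under pics/ and viewed, about 8 in all and at most 12, crops included, and the job is handed in when it is done.

Besides the shell and the picture viewer there is one more tool, called after "Request:" as name([rows], argument=value, ...), one row to a line, values as JSON. play_rows: Moves the arm, as the interface text tells. Its arguments: {"type":"object","properties":{"motion":{"type":"array"},"force":{"type":"number"}},"required":["motion"]}

```bash
mkdir -p pics; ls; python3 - <<'E'
from station import r
import cv2,pickle
d={n:r.snapshot(n) for n in("scene","top")}
pickle.dump(d,open("d0.pkl","wb"))
for n in d:
    cv2.imwrite(f"pics/{n}0.png",cv2.cvtColor(d[n]["image"],cv2.COLOR_RGB2BGR)); print(n,d[n]["fx"],d[n]["rvec"],d[n]["tvec"])
print(r.read_state())
E
```

```text
pics
scene 409.07565900389267 [ 2.20810211  0.96034839 -0.38121219] [-0.36298393 -0.23942109  1.21927745]
top 381.8546775919766 [ 2.17048094 -2.1231791   0.11274918] [0.00889026 0.5262821  1.04466661]
{'time_s': 0.1, 'qpos': array([-1.47711070e+00,  2.45737074e-01,  1.55886749e+00, -2.09962061e-05,
        1.33871636e+00, -1.74099247e-01]), 'joint_velocities': array([ 0.0019196 , -0.00159205, -0.00276025, -0.00072001, -0.00078364,
       -0.0018471 ]), 'joint_torque': array([-3.86904333e-05, -4.16915309e+01, -3.15525091e+01,  6.87460438e-02,
        3.09939589e-02, -5.44616239e-05]), 'tool_pos': array([ 0.17194026, -0.62632212,  0.22347335]), 'ee_rot': array([-3.13988697e+00, -2.79256808e-04,  2.67789481e-01]), 'force': array([-0.32058146,  0.53049415, -0.58779452]), 'ft_torque': array([-0.01594304,  0.04609959,  0.01407879]), 'opening': 0.09395926460979681}
```

View pics/scene0.png

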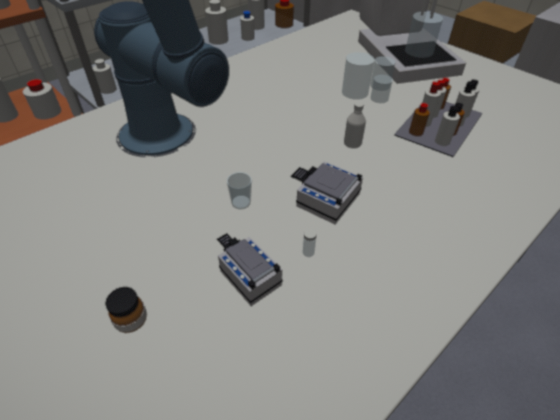

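View pics/top0.png

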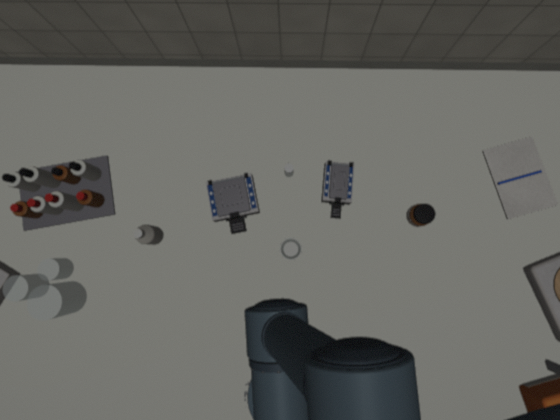

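The scene view shows the wide analyser at about (330,188) and the narrow one at (250,265). In the top view, where up is +x and left is +y, the wide one is at (233,197) with its tab at (237,224). The narrow one is at (338,182), the beaker at (291,249) and the bottle at (147,234).

```bash
cat > h.py <<'E'
import numpy as np,cv2
def cloud(s):
    R=cv2.Rodrigues(s["rvec"])[0]; z=s["range_z"].astype(float)
    v,u=np.indices(z.shape)
    P=np.stack([(u-s["cx"])/s["fx"]*z,(v-s["cy"])/s["fy"]*z,z],-1)
    return (P-np.ravel(s["tvec"]))@R
def ray(s,uv,h):
    R=cv2.Rodrigues(s["rvec"])[0]; uv=np.atleast_2d(uv).astype(float)
    d=np.c_[(uv[:,0]-s["cx"])/s["fx"],(uv[:,1]-s["cy"])/s["fy"],np.ones(len(uv))]@R
    c=-R.T@np.ravel(s["tvec"]); return c+d*((h-c[2])/d[:,2])[:,None]
E
python3 - <<'E'
import pickle; from h import *
d=pickle.load(open("d0.pkl","rb"))
for n,box in(("top",(195,160,275,245)),("scene",(285,150,370,220))):
    s=d[n]; C=cloud(s); im=s["image"].astype(int)
    m=np.zeros(C.shape[:2],bool); m[box[1]:box[3],box[0]:box[2]]=1
    b=m&(im[...,2]>im[...,0]+35)&(C[...,2]>.045)
    k=m&(im.max(-1)<45)&(C[...,2]>.03)
    print(n,"blue",b.sum(),np.median(C[b],0),"black",k.sum())
    k_,lab,st,ce=cv2.connectedComponentsWithStats(k.astype(np.uint8))
    for i in range(1,k_):
        if st[i,4]>15: q=C[lab==i]; print(st[i],np.median(q,0).round(4),q.min(0).round(3),q.max(0).round(3))
    uv=np.argwhere(b)[:,::-1]; P=ray(s,uv,.056)
    r_=cv2.minAreaRect(P[:,:2].astype(np.float32)*1000); print("blue rect",r_)
    h=m&(C[...,2]>.045)&(C[...,2]<.09); 
    print("body",cv2.minAreaRect(C[h][:,:2].astype(np.float32)*1000), np.percentile(C[h][:,2],[5,25,50,75,95]))
    x=im[box[1]:box[3],box[0]:box[2]].astype(np.uint8)[...,::-1]
    cv2.imwrite(f"pics/{n}c.png",cv2.resize(x,None,fx=7,fy=7,interpolation=cv2.INTER_CUBIC)*1)
E
python3 -c "
import cv2,numpy as np
a=cv2.imread('pics/topc.png');b=cv2.imread('pics/scenec.png')
a=cv2.resize(a,(400,425));b=cv2.resize(b,(400,330));c=np.zeros((425,800,3),np.uint8);c[:,:400]=a;c[:330,400:]=b
cv2.imwrite('pics/c.png',cv2.convertScaleAbs(c,alpha=1.6))"
```

```text
top blue 108 [0.54087074 0.20646063 0.05625898] black 220
[226 212  20  21 196] [0.4765 0.1476 0.0472] [0.443 0.123 0.039] [0.496 0.175 0.078]
blue rect ((542.3211669921875, 162.88108825683594), (83.36011505126953, 118.73979187011719), 12.062003135681152)
body ((520.5362548828125, 158.34857177734375), (156.89694213867188, 130.45713806152344), 12.319815635681152) [0.04718463 0.05593147 0.06653496 0.06925042 0.07212075]
scene blue 120 [0.55530104 0.10986408 0.05395342] black 131
[292 168  24  14  96] [0.4778 0.1385 0.0449] [0.448 0.121 0.041] [0.498 0.161 0.073]
[336 198   5   7  23] [0.6017 0.1201 0.0653] [0.594 0.116 0.057] [0.608 0.124 0.07 ]
blue rect ((541.5702514648438, 158.740234375), (86.99405670166016, 121.09809112548828), 12.82321548461914)
body ((521.610595703125, 156.60922241210938), (153.4035186767578, 132.44308471679688), 12.857833862304688) [0.04875885 0.05399396 0.06464574 0.06647674 0.06851642]
```

View pics/c.png

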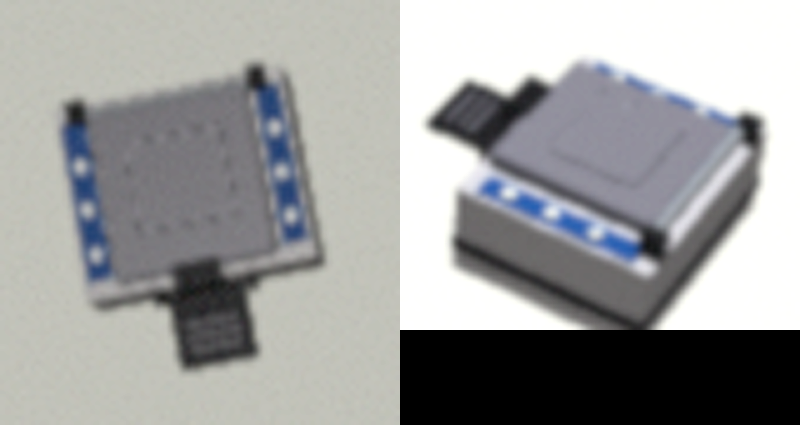

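The crop shows the wide analyser with its tab pad at bottom centre. From these measurements its origin is about (0.545, 0.1625), its yaw about 0.217, and the pad about (0.463, 0.144).

```bash
cat > go.py <<'E'
import sys,numpy as np
from scipy.spatial.transform import Rotation as R
from station import r
# analyser-frame target x y, tip z -> shift in tool axes
O=np.array([.545,.1625,0]); Y=.217; A=R.from_euler('z',Y)
s=r.read_state(); T=R.from_euler('xyz',s["ee_rot"])
loc=A.inv().apply(s["tool_pos"]-O)-[0,0,r.tip_extent]
print("t",s["time_s"],"tip in analyser mm",(loc*1e3).round(1),"force(an.)",A.inv().apply(s["force"]).round(2),"open",s["opening"])
if len(sys.argv)>1:
    x,y,z=map(float,sys.argv[1:4]); p=O+A.apply([x/1e3,y/1e3,z/1e3+r.tip_extent])
    G=R.from_euler('xyz',[np.pi,0,Y])
    print("turn",np.degrees((T.inv()*G).as_rotvec()).round(2),"shift",T.inv().apply(p-s["tool_pos"]).round(4))
E
python3 go.py -86 0 120
```

```text
t 0.1 tip in analyser mm [-534.1 -690.   204.5] force(an.) [-0.2   0.59 -0.59] open 0.09395926460979681
turn [-0.1  -0.01  2.91] shift [ 0.4826 -0.6662  0.0857]
```

Request:
play_rows([
  [0,0,2.9,0.3,-0.33,0,0],
  [0,0,2.9,0.3,-0.33,0,0],
  [0,0,2.9,0.3,-0.33,0,0],
  [0,0,2.9,0.3,-0.33,0,0],
  [0,0,2.9,0.3,-0.33,0,0],
  [0,0,2.9,0.3,-0.33,0,0],
  [0,0,2.9,0.3,-0.33,0,0],
  [0,0,2.9,0.3,-0.33,0,0],
], force=20)

```text
time_s: 0.9
tool_pos: [0.3535, -0.2682, 0.2242]
ee_rot: [-3.141, -0.0, 0.217]
force: [0.4, -1.5, 1.2]
opening: 0.0333
```

```bash
python3 go.py -86 0 120
```

```text
t 0.9 tip in analyser mm [-279.8 -379.3  205.2] force(an.) [ 0.04 -1.53  1.22] open 0.03328257962574209
turn [-0.01 -0.   -0.03] shift [ 0.1936 -0.3794  0.0853]
```

Request:
play_rows([
  [0,0,0,0.19,-0.38,0.02,0],
  [0,0,0,0.19,-0.38,0.02,0],
  [0,0,0,0.19,-0.38,0.02,0],
  [0,0,0,0.19,-0.38,0.02,0],
  [0,0,0,0.19,-0.38,0.02,0],
  [0,0,0,0.19,-0.38,0.02,0],
  [0,0,0,0.19,-0.38,0.02,0],
  [0,0,0,0.19,-0.38,0.02,0],
])

```text
time_s: 1.7
tool_pos: [0.4505, 0.1195, 0.2055]
ee_rot: [3.141, -0.0, 0.218]
force: [0.6, -0.8, -0.3]
opening: 0.0007
```

```bash
python3 go.py -86 0 80
```

```text
t 1.7 tip in analyser mm [-101.5  -21.6  186.5] force(an.) [ 0.38 -0.9  -0.26] open 0.0006824882466652825
turn [ 0.01 -0.01  0.03] shift [ 0.0155 -0.0216  0.1065]
```

Request:
play_rows([
  [0,0,0,0,0,0,0],
  [0,0,0,0,0,0,0],
  [0,0,0,0,0,0.05,0],
  [0,0,0,0,0,0.05,0],
  [0,0,0,0,0,0.05,0],
  [0,0,0,0,0,0.05,0],
])

```text
time_s: 2.3
tool_pos: [0.4518, 0.1164, 0.1575]
ee_rot: [3.141, -0.003, 0.215]
force: [-0.1, 0.4, 0.8]
opening: 0.0006
```

```bash
python3 go.py -86 0 60
```

```text
t 2.3 tip in analyser mm [-101.   -25.   138.5] force(an.) [0.01 0.45 0.83] open 0.000648592794737174
turn [ 0.04 -0.15 -0.09] shift [ 0.0147 -0.025   0.0786]
```

Request:
play_rows([
  [0,0,0,0.015,-0.025,0.03,0],
  [0,0,0,0.015,-0.025,0.07,0],
  [0,0,0,0.015,-0.025,0.07,0],
  [0,0,0,0.015,-0.025,0.07,0],
  [0,0,0,0.015,-0.025,0.07,0],
  [0,0,0,0.015,-0.025,0.07,0],
])

```text
time_s: 2.9
tool_pos: [0.4616, 0.1447, 0.0881]
ee_rot: [3.141, -0.004, 0.217]
force: [0.1, 0.3, 0.4]
opening: 0.0004
```

```bash
python3 go.py -86 0 40; python3 - <<'E'
from h import *; from station import r
o=[]
for n,b in(("top",(190,150,280,255)),("scene",(270,110,375,225))):
    s=r.snapshot(n); x=s["image"][b[1]:b[3],b[0]:b[2],::-1]; o.append(cv2.resize(x,(390,440),interpolation=cv2.INTER_CUBIC))
cv2.imwrite("pics/p1.png",cv2.convertScaleAbs(np.hstack(o),alpha=1.6))
E
```

```text
t 2.9 tip in analyser mm [-85.2   0.6  69.1] force(an.) [0.16 0.27 0.44] open 0.0003828924739194821
turn [ 0.04 -0.25 -0.02] shift [-0.0009  0.0006  0.0291]
```

View pics/p1.png

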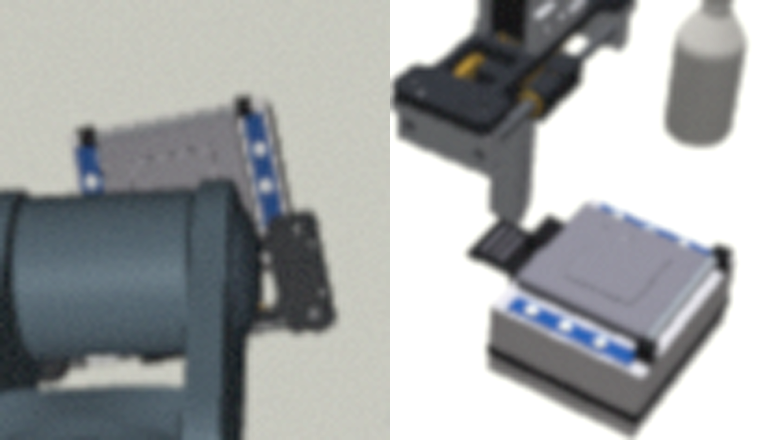

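The finger stands just above the pad (right crop, about (512,215)), so I press straight down.

Request:
play_rows([
  [0,0,0,0,0,0.015,0],
  [0,0,0,0,0,0.022,0],
  [0,0,0,0,0,0.026,0],
  [0,0,0,0,0,0.029,0],
  [0,0,0,0,0,0.03,0],
  [0,0,0,0,0,0.03,0],
  [0,0,0,0,0,0.03,0],
])

```text
time_s: 3.7
tool_pos: [0.4613, 0.1451, 0.059]
ee_rot: [3.141, -0.001, 0.218]
force: [-9.2, -1.3, 22.7]
opening: 0.0006
```

```bash
python3 go.py -86 0 38; python3 - <<'E'
from h import *; from station import r
s=r.snapshot("scene"); C=cloud(s); O=np.array([.545,.1625]);c,n=np.cos(.217),np.sin(.217)
D=C[...,:2]-O; L=np.stack([D[...,0]*c+D[...,1]*n,-D[...,0]*n+D[...,1]*c],-1)
m=(abs(L[...,1])<.042)&(L[...,0]>-.04)&(L[...,0]<.09)&(C[...,2]>.05)
print(m.sum(), np.percentile(C[m][:,2],[5,50,95]))
x=s["image"][110:225,270:375,::-1]
cv2.imwrite("pics/p2.png",cv2.convertScaleAbs(cv2.resize(x,(460,500)),alpha=1.6))
E
```

```text
t 3.7 tip in analyser mm [-85.5   1.   40. ] force(an.) [-9.29  0.7  22.74] open 0.0005516585047012864
turn [ 0.02 -0.04  0.04] shift [-0.0005  0.001   0.002 ]
1425 [0.05182251 0.08681585 0.12165983]
```

View pics/p2.png

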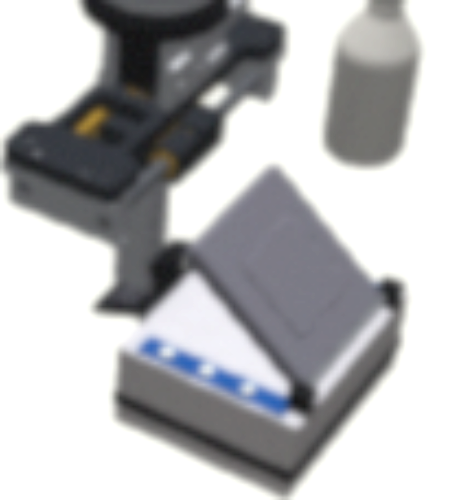

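The lid has sprung up. I retract up and slightly forward.

Request:
play_rows([
  [0,0,0,0,0,-0.02,0],
  [0,0,0,-0.01,0,-0.05,0],
  [0,0,0,-0.01,0,-0.09,0],
  [0,0,0,-0.01,0,-0.09,0],
  [0,0,0,-0.01,0,-0.09,0],
  [0,0,0,-0.01,0,-0.09,0],
])

```text
time_s: 4.35
tool_pos: [0.4493, 0.1427, 0.1445]
ee_rot: [-3.141, 0.002, 0.217]
force: [-0.1, 0.1, -0.8]
opening: 0.0005
```

```bash
cat > lid.py <<'E'
from h import *; from station import r; import sys
s=r.snapshot("scene"); C=cloud(s); O=np.array([.545,.1625]);c,n=np.cos(.217),np.sin(.217)
D=C[...,:2]-O; x=D[...,0]*c+D[...,1]*n; y=-D[...,0]*n+D[...,1]*c; z=C[...,2]
im=s["image"].astype(int)
m=(abs(y)<.038)&(x>-.06)&(x<.1)&(z>.075)&(z<.175)&(np.hypot(x-.045,z-.062)<.105)
v=np.linalg.svd(np.c_[x[m],z[m]]-[x[m].mean(),z[m].mean()],full_matrices=False)[2][0]
v=v*np.sign(v[1]); print(m.sum(),"lid angle",np.arctan2(v[1],-v[0]),"max z",np.percentile(z[m],99),"x at top",np.median(x[m&(z>np.percentile(z[m],95))]))
cv2.imwrite(sys.argv[1],cv2.convertScaleAbs(cv2.resize(s["image"][80:225,240:375,::-1],(540,580)),alpha=1.6))
E
python3 go.py -60 0 128; python3 lid.py pics/p3.png
```

```text
t 4.35 tip in analyser mm [-97.7   1.2 125.5] force(an.) [-0.08  0.07 -0.84] open 0.00046289774440509983
turn [-0.02  0.12  0.01] shift [ 0.0377  0.0013 -0.0026]
782 lid angle 0.8358800679736568 max z 0.1351387375193318 x at top -0.014638788146795981
```

View pics/p3.png

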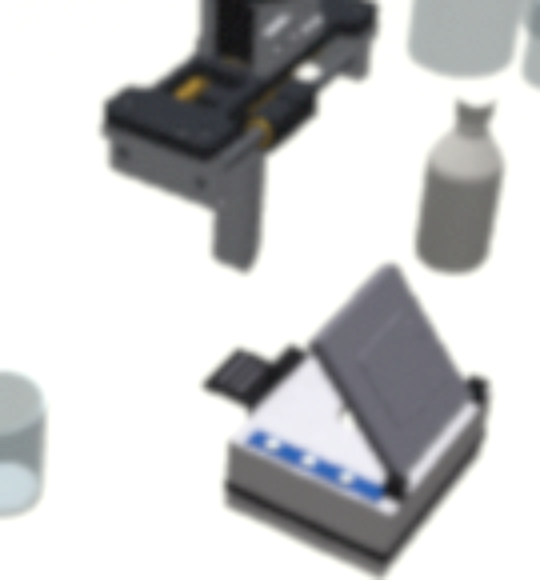

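The lid stands at about 0.85 rad, the tab is back level, and the tip is in front of the lid edge. I lower the tip a little and push back.

Request:
play_rows([
  [0,0,0,0.02,0,0.01,0],
  [0,0,0,0.04,0,0.013,0],
  [0,0,0,0.05,0,0.013,0],
  [0,0,0,0.06,0,0.013,0],
  [0,0,0,0.07,0,0.013,0],
  [0,0,0,0.08,0,0.013,0],
  [0,0,0,0.09,0,0.013,0],
  [0,0,0,0.1,0,0.013,0],
])

```text
time_s: 5.2
tool_pos: [0.5486, 0.1645, 0.1328]
ee_rot: [3.142, -0.0, 0.217]
force: [-1.0, -0.9, -0.1]
opening: 0.0002
```

```bash
python3 go.py 39 0 112; python3 lid.py pics/p4.png
```

```text
t 5.2 tip in analyser mm [  3.9   1.1 113.8] force(an.) [-1.19 -0.67 -0.06] open 0.00023425124078684664
turn [ 0.   -0.02  0.01] shift [0.0351 0.0011 0.0018]
694 lid angle 1.1878501163876083 max z 0.15946172146048396 x at top 0.014114797154925697
```

Request:
play_rows([
  [0,0,0,0.008,0,0,0],
  [0,0,0,0.016,0,0,0],
  [0,0,0,0.022,0,0,0],
  [0,0,0,0.026,0,0,0],
  [0,0,0,0.029,0,0,0],
  [0,0,0,0.031,0,0,0],
  [0,0,0,0.031,0,0,0],
  [0,0,0,0.031,0,0,0],
])

```text
time_s: 6.05
tool_pos: [0.578, 0.171, 0.1326]
ee_rot: [3.142, -0.0, 0.217]
force: [-0.0, -0.2, -1.0]
opening: 0.0004
```

```bash
python3 go.py 39 0 112; python3 lid.py pics/p5.png
```

```text
t 6.05 tip in analyser mm [ 34.    1.2 113.6] force(an.) [-0.06 -0.21 -1.03] open 0.0004421879678529336
turn [ 0.   -0.    0.01] shift [0.005  0.0012 0.0016]
441 lid angle 1.53899201863038 max z 0.16463763161644546 x at top 0.044195913161663145
```

Request:
play_rows([
  [0,0,0,0.003,0,0,0],
  [0,0,0,0.005,0,0,0],
  [0,0,0,0.007,0,0,0],
  [0,0,0,0.008,0,0,0],
  [0,0,0,0.008,0,0,0],
  [0,0,0,0.008,0,0,0],
])

```text
time_s: 6.7
tool_pos: [0.5804, 0.1716, 0.1322]
ee_rot: [3.141, 0.017, 0.218]
force: [-21.7, -5.9, 14.6]
opening: 0.0005
```

```bash
python3 go.py 39 0 112; python3 lid.py pics/p6.png
```

```text
t 6.7 tip in analyser mm [ 36.5   1.3 113.2] force(an.) [-22.45  -1.12  14.62] open 0.0004880256430021083
turn [0.02 0.97 0.06] shift [0.0025 0.0013 0.0012]
420 lid angle 1.5781392650523887 max z 0.16403295691879935 x at top 0.04714848087244082
```

View pics/p6.png

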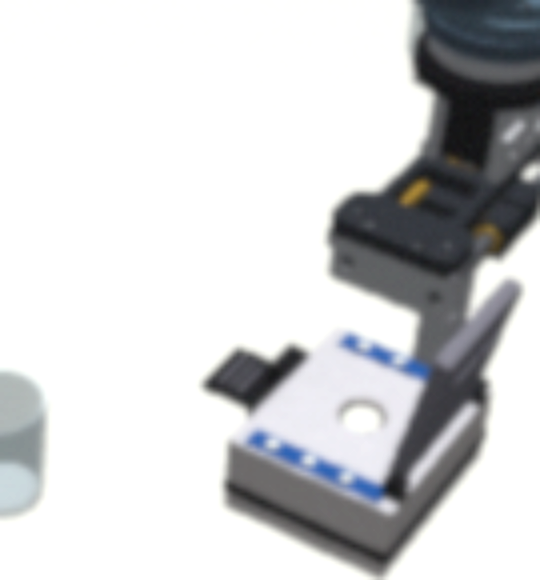

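The lid leans back past upright and 22 N says it is at its stop. I back off straight forward, then up, and re-measure.

Request:
play_rows([
  [0,0,0,-0.01,0,0,0],
  [0,0,0,-0.03,0,0,0],
  [0,0,0,-0.06,0,-0.01,0],
  [0,0,0,-0.1,0,-0.04,0],
  [0,0,0,-0.13,0,-0.08,0],
  [0,0,0,-0.13,0,-0.12,0],
  [0,0,0,-0.13,0,-0.12,0],
  [0,0,0,-0.13,0,-0.12,0],
])

```text
time_s: 7.55
tool_pos: [0.4596, 0.1448, 0.2538]
ee_rot: [3.141, -0.003, 0.217]
force: [1.3, 0.4, -0.2]
opening: 0.0003
```

```bash
python3 go.py; python3 lid.py pics/p7.png; python3 - <<'E'
from h import *; from station import r
import pickle
s=r.snapshot("scene"); C=cloud(s); c,n=np.cos(.217),np.sin(.217)
D=C[...,:2]-[.545,.1625]; x=D[...,0]*c+D[...,1]*n; y=-D[...,0]*n+D[...,1]*c; z=C[...,2]
m=(abs(y)<.035)&(x>.03)&(x<.1)&(z>.075)&(z<.16)
for a in np.arange(.08,.16,.01):
    k=m&(z>=a)&(z<a+.01); print(a.round(2),k.sum(),np.percentile(x[k],[10,50,90]).round(4))
d=pickle.load(open("d0.pkl","rb"))["scene"]["image"].astype(int)
e=(abs(s["image"].astype(int)-d).max(-1)>40).astype(np.uint8)
for q in cv2.connectedComponentsWithStats(e)[2][1:]:
    if q[4]>12: print("changed",q)
E
```

```text
t 7.55 tip in analyser mm [-87.2   1.1 234.8] force(an.) [ 1.4   0.14 -0.24] open 0.00029171875283022226
291 lid angle 1.6427688746173488 max z 0.1552527858780146 x at top 0.05787124758199431
0.08 19 [0.0524 0.0534 0.0543]
0.09 19 [0.0546 0.0557 0.0563]
0.1 23 [0.0559 0.0574 0.0581]
0.11 20 [0.0574 0.059  0.0601]
0.12 34 [0.0595 0.0604 0.0611]
0.13 21 [0.0607 0.0614 0.062 ]
0.14 28 [0.0625 0.0631 0.0639]
0.15 110 [0.0544 0.0589 0.063 ]
changed [143   0  46  19 520]
changed [192   0  32  43 386]
changed [209   0  12   4  42]
changed [204   3  25  12 152]
changed [292   2   5   6  16]
changed [321   5   8   4  14]
changed [311   7   9   4  21]
changed [ 268   13   77   97 3468]
changed [226  17   7  17  96]
changed [129  23  30  27 467]
changed [ 90  29  25  47 338]
changed [ 167   45   63   62 3016]
changed [339 150  31  48 456]
changed [304 164  41  35 753]
```

View pics/p7.png

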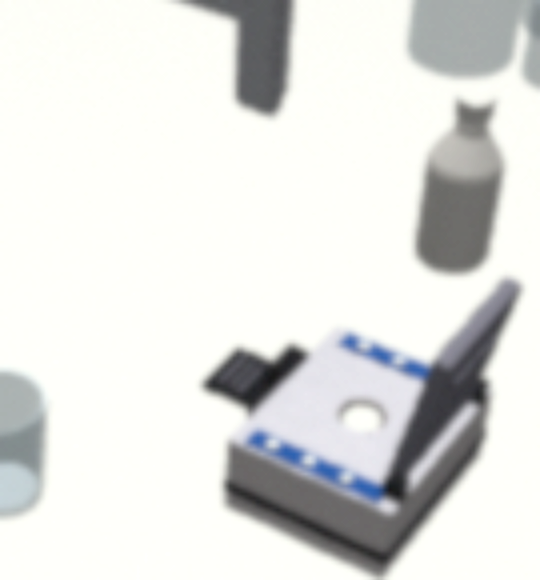

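The back face's slope, 9.7 mm over 60 mm, gives a lid angle of about 1.73 rad. The tab is level, the vial is in its well, and in the scene picture only the arm and the wide analyser have changed. I let the arm settle and hand in.

Request:
play_rows([
  [0,0,0,0,0,0,0],
  [0,0,0,0,0,0,0],
  [0,0,0,0,0,0,0],
  [0,0,0,0,0,0,0],
])

```text
time_s: 8.05
tool_pos: [0.4589, 0.1447, 0.2522]
ee_rot: [-3.141, 0.001, 0.217]
force: [-0.4, 0.4, -0.3]
opening: 0.0006
```

```bash
python3 -c "
from station import r
print(r.read_state()['force']); r.job_done()"
```

```text
[-0.41246931  0.38354337 -0.26746899]
the job is handed in; nothing more can be done
```

I pressed the wide analyser's release tab with the closed fingertips, and its lid sprang up to about 0.85 rad. I then pushed the lid back against its stop, withdrew the hand about 0.2 m clear, and handed the job in at about 8 s. It reported no verdict.

**Last checks:**
- **Lid:** its back face gives about 1.73 rad. My coarser fit read 1.64, because it also takes in the lid's top edge; both are above 1.62.
- **Tab and vial:** the tab looks level again, and the vial is in its well.
- **Other items:** comparing the scene picture before and after, only the arm and the wide analyser had changed. I judged the vial, the narrow analyser and the loose items from pictures and did not measure them.
- **Forces:** about 23 N up while pressing the tab and about 27 N with the lid at its stop, more than needed but within the limits. The reading at hand-in was about zero.

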